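Lean a panel in the slant jig and hold it with a diagonal push

ROBOT

A 6-joint arm with a two-finger parallel gripper is mounted at the origin on a cart in front of the work surface, level with it; the furniture and walls round the work are solid. World frame = base frame: x ahead of the robot, y to its left, z up, the work surface at z = 0. Lengths are in mm, angles in rad, forces in N, time in s.
With the tool pointing down it reaches from about 300 to 850 mm from the base axis. Payload 4.2 kg.
Tool frame: the origin (TCP) lies at the centre of the arm's flange, where the gripper is bolted on; the fingertips stand 191 mm ahead of it and the grasp point (between the pads) lies 172 mm ahead of it (robot.nose_length is the distance from the TCP to the fingertips, in mm); z points along the fingers, y is the direction in which the jaws open and shut (so a half turn about z gives the same grasp; the last joint's range is limited). The gripper opens to 91 mm and grips with 3 to 60 N. Pads are 32 mm wide; open, the fingers measure 118 mm over their backs; the gripper's body (76 mm by 178 mm) begins 60 mm behind the grasp point.
Start: joints at [-1.26, 0.32, 1.565, -0, 1.257, -0.02], TCP at [186.758, -543.824, 404.776] pointing down, gripper open.
Joint ranges: [-3.11, 3.11], [-0.84, 2.01], [0.21, 2.61], [-1.34, 4.49], [0.05, 2.63], [-2.56, 2.56]. Speed limits (rad/s): [2.57, 2.57, 3.14, 3.14, 3.14, 3.14].

INTERFACE

Orientations are given as [roll, pitch, yaw] about the fixed x, y, z axes, in that order (R = Rz(yaw) Ry(pitch) Rx(roll)).
In Python, from bench import readout, vision, robot gives the robot as it stands.
- The arm moves only by the tool jog_arm, never from a script. Its argument "commands" is a list of rows, each a list of 3 entries, a list of its own where there are three numbers: the turn, a rotation vector about the world's x, y, z in degrees, then the shift along the world's x, y, z in mm, then the finger opening in mm, from 0 to 91.2. In form: [[[wx, wy, wz], [tx, ty, tz], claw], ...]. A call has 1 to 20 rows; each row is the pose to reach, as a shift and turn from the pose measured when the call began; what a row does not reach only later rows make up. A row lasts 1/8 s, in which the tool goes at most 62.5 mm and 10.7 degrees, less where a joint would pass 70% of its speed; a pose out of reach is approached as far as the arm can. A call with a gripper value outside its range is refused whole. The fingers move at their own pace and stop on an object; "squeeze" is the grip in N (left out, the last holds). Time passes only in rows, so rows that repeat a pose let the fingers close. It gives the time, the measured TCP pose, the force and the opening at its end, in the units of the state.
- readout.state(): the state, without advancing time (a new reading comes with each control period).
- vision.camera(name): name is "side" or "top"; returns (picture, depth): 480x640x3 uint8, blue, green, red; 480x640 float32, mm along the optical axis (not along the pixel's ray), 0 where there is no reading.
- vision.calibration(name): a dict with "fovy" (degrees; the focal length in pixels is half the picture's height over the tangent of half this angle, whatever the lens; pixels are square), "cx", "cy" (the principal point, pixels), "xyz" and "attitude" of the camera in the world. Camera axes: x right, y down, z forward; pixel columns grow to the right and rows downward; lengths in mm; the calibration is good to about 2 mm. A picture is of the moment at which its call begins. calibration takes no time and is no camera call.
- robot.job_done(): hands the job in, once; it reports no verdict.
The state is a dict: "t": time; "q": joint angles; "dq": joint speeds; "effort": joint torques, N m; "ee_pos": TCP position; "tool_rot": TCP orientation; "contact_force": force on the tool from outside, world axes, zero at the start; "moment": the same for the moment, N m; "opening": finger opening in mm.
Only numpy, scipy, OpenCV 4.12 (cv2) and the standard library are available. Lean on these libraries where they do the work, as an engineer would, in place of code of your own. Each camera call takes 0.05 s, during which the arm holds its last target.

TASK

Pick up the yellow panel and lean it in the jig at a slant: lower short edge on the metal base plate close against the low foot stop, upper short edge against the tall wooden fence, square to the fence and centred on it. Let go of it so that it leans by itself, then push diagonally on its sloping face, forward and down, so that it is pressed against fence and base plate together with a moderate push of about 12 N, and finish while still holding that push so a colleague can scribe along its top edge. Leave the timer, pen, beaker and flask where they are.

Things in the scene. Friction and masses are not known exactly. Their poses are not given: they have to be found in the camera images.
- panel_center (a point): centre (half-way up) of the loose yellow rigid panel, 130 mm long (its x axis) x 50 mm wide (its y axis) x 12 mm thick (its z axis), about 0.12 kg; it starts lying flat on the worktop, z axis up. Either end may be the foot, either face may be up
- panel: the same panel; origin at the centre of its underside, 6 mm below its centre; axes as above
- jig_base: fixed aluminium base plate of the jig, 170 mm (x) x 140 mm (y) x 8 mm; origin at the centre of its underside, on the worktop. Its +x axis points, level, from the foot stop to the fence, roughly away from the robot; its y axis runs along the fence. The plate's top is 8 mm above the worktop. Leaning rightly, foot against the stop and head against the fence, the panel slopes about 33 degrees from level, rising towards +x, its centre near x = 0, y = 0, z = +48 mm in this frame
- jig_bed (a point): centre of the base plate's top face, where the panel's lower edge stands between stop and fence (the edge itself about 52 mm nearer the stop)
- fence: fixed upright wooden fence on the base plate, 120 mm wide (along y), 105 mm high, 12 mm thick with two ribs behind; origin at the foot of its face that looks towards the stop, 8 mm above the worktop, at x = +58 mm, y = 0 of the base plate; that face is upright
- foot_stop: fixed low wooden strip screwed on the base plate, 12 mm (x) x 90 mm (y) x 15 mm high; origin at the centre of its underside, at x = -64 mm, y = 0 of the base plate. Its face towards the fence is at x = -58 mm, so the clear space from stop to fence is 116 mm
- timer: small grey kitchen-type timer lying flat, 62x66x18 mm; a bystander, leave it alone
- marker_red: white marker pen with a red cap lying on its side, 126 mm long, 13 mm thick; a bystander, leave it alone
- beaker_250: empty glass beaker, 78 mm wide, 92 mm high; a bystander, leave it alone
- erlenmeyer: conical glass flask with a red stopper, 75 mm wide, 114 mm high; a bystander, leave it alone

How it is judged (in metres and radians):
On the way:
1. the panel leans by itself on base plate and fence, let go by the gripper (angle between the z axis of panel and the z axis of jig_base, either way round between 0.48 and 0.66 rad and angle between the y axis of panel and the y axis of jig_base, either way round below 0.12 rad and y of panel_center in the frame of jig_base between -0.03 and 0.03 m and x of panel_center in the frame of jig_base between -0.02 and 0.02 m and z of panel_center in the frame of jig_base between 0.038 and 0.06 m and contact force between each of the arm, the fingers and panel below 0.05 N and contact force between panel and fence above 0.1 N and contact force between panel and jig_base above 0.1 N and linear speed of panel below 0.02 m/s), for 0.2 s.
At the end, for the whole second after the job is handed in: the panel leans between stop and fence (slope 27.5 to 37.8 degrees, square to the fence within 7 degrees, centred within 30 mm), at rest, with the fingers pushing on it (over 4 N) so that it bears on the fence with 3 to 30 N and on the base plate with 4 to 30 N, through the last second (angle between the z axis of panel and the z axis of jig_base, either way round between 0.48 and 0.66 rad and angle between the y axis of panel and the y axis of jig_base, either way round below 0.12 rad and y of panel_center in the frame of jig_base between -0.03 and 0.03 m and x of panel_center in the frame of jig_base between -0.02 and 0.02 m and z of panel_center in the frame of jig_base between 0.038 and 0.06 m and contact force between panel and fence between 3 and 30 N and contact force between panel and jig_base between 4 and 30 N and contact force between the fingers and panel above 4 N and linear speed of panel below 0.01 m/s); the arm keeps its last pose, push and grip.
It fails at once if the timer was pushed more than 30 mm (distance of timer from where it was at the start of the episode above 0.03 m).
It fails at once if the marker_red was pushed more than 30 mm (distance of marker_red from where it was at the start of the episode above 0.03 m).
It fails at once if the beaker_250 was pushed more than 30 mm (distance of beaker_250 from where it was at the start of the episode above 0.03 m).
It fails at once if the erlenmeyer was pushed more than 30 mm (distance of erlenmeyer from where it was at the start of the episode above 0.03 m).
It also fails if it takes over 48 s, if anything falls off the work surface, if the arm or the gripper's body presses on something with over 40 N, if the wrist force passes 120 N, or if a joint passes its speed limit or range.

## Working session

There is one attempt and no reset: what is moved stays moved. The work goes in short steps, Python scripts to look and compute and a tool call to move; the robot and the scene stay as the last step left them, time stands still between calls to the robot, and variables do not carry over. Pictures are saved under pics/ and viewed, and the job is handed in when it is done.

Besides the shell and the picture viewer there is one more tool, called after "Emit:" as a command line: name --argument value ..., lists and objects as JSON in quotes. jog_arm: Moves the arm, as the interface text tells. Its arguments: {"type":"object","properties":{"commands":{"type":"array"},"squeeze":{"type":"number"}},"required":["commands"]}

```bash
mkdir -p pics; ls
cat > h.py <<'E'
import numpy as np, cv2
from scipy.spatial.transform import Rotation as R
from bench import readout, vision, robot
def snap(n,f):
    im,d=vision.camera(n); cv2.imwrite('pics/'+f+'.png',im); np.savez('pics/'+f+'.npz',im=im,d=d); return im,d
E
python3 - <<'E'
from h import *
for n in('top','side'):
    snap(n,n+'0'); print(n,vision.calibration(n))
print(readout.state())
E
```

```text
pics
top {'fovy': 42.58620417766088, 'cx': 322.78868758087543, 'cy': 242.18347006688828, 'xyz': array([ 497.28305874,   18.235006  , 1087.46692667]), 'attitude': array([-3.07317906, -0.02410568, -1.56571393])}
side {'fovy': 47.38861687768006, 'cx': 330.84209461124203, 'cy': 240.14478538048184, 'xyz': array([452.77076399, 736.68836951, 590.94389081]), 'attitude': array([-2.22115862e+00,  2.25549012e-03, -2.95628741e+00])}
{'t': 0.1, 'q': array([-1.26000928e+00,  3.20247512e-01,  1.56554781e+00, -2.03661611e-05,
        1.25737030e+00, -1.99949427e-02]), 'dq': array([-0.00062755, -0.0017432 , -0.00053372, -0.00058779, -0.00158231,
        0.00163704]), 'effort': array([ 2.99134692e-03, -4.13328767e+01, -2.32506198e+01,  7.32311234e-02,
        4.21100913e-02, -4.50425659e-05]), 'ee_pos': array([ 186.70853037, -543.69631916,  403.9964608 ]), 'tool_rot': array([-3.14001961e+00, -1.20890551e-05,  3.30788277e-01]), 'contact_force': array([-1.15293322,  0.4464147 ,  1.10998805]), 'moment': array([-0.042213  ,  0.01395801,  0.00375703]), 'opening': 91.1834383685486}
```

View pics/top0.png

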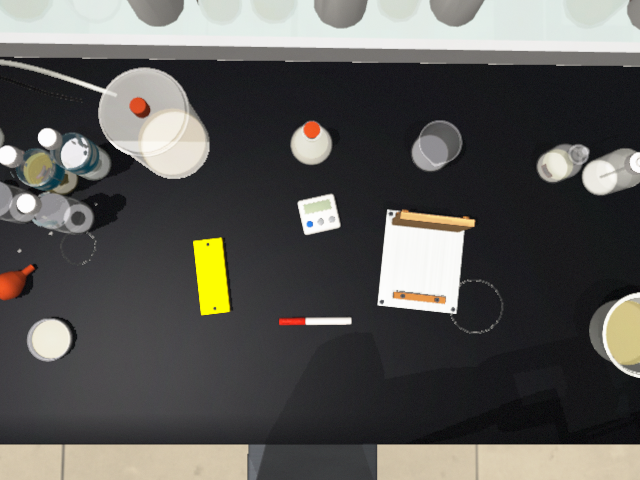

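View pics/side0.png

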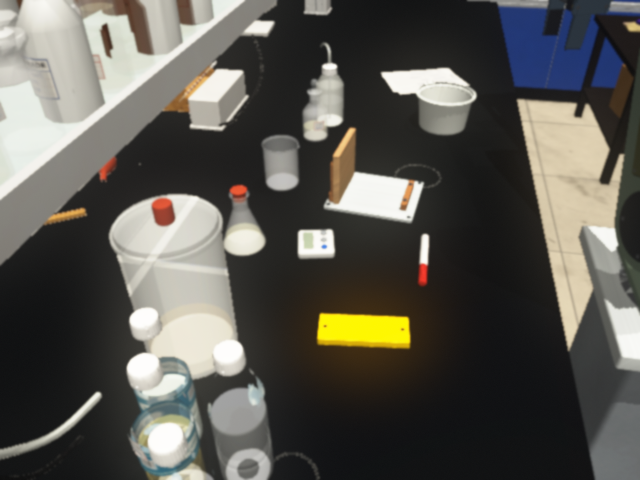

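```bash
cat >> h.py <<'E'
class Cam:
    def __init__(s,n):
        c=vision.calibration(n); s.f=240/np.tan(np.radians(c['fovy'])/2); s.c=np.array([c['cx'],c['cy']]); s.p=np.array(c['xyz']); s.R=R.from_euler('xyz',c['attitude']).as_matrix()
    def plane(s,uv,z):
        uv=np.atleast_2d(uv).astype(float); r=np.c_[(uv-s.c)/s.f,np.ones(len(uv))]@s.R.T
        return s.p+r*((z-s.p[2])/r[:,2])[:,None]
    def cloud(s,d):
        v,u=np.mgrid[:480,:640]; r=np.dstack([(u-s.c[0])/s.f,(v-s.c[1])/s.f,np.ones_like(d)])*d[...,None]
        return r@s.R.T+s.p
    def proj(s,P):
        q=(np.atleast_2d(P)-s.p)@s.R; return q[:,:2]/q[:,2:]*s.f+s.c
def rect(P):
    (c,wh,a)=cv2.minAreaRect(P[:,:2].astype(np.float32)); 
    return np.array(c),wh,a
E
python3 - <<'E'
from h import *
for n in('top','side'):
    z=np.load(f'pics/{n}0.npz'); im,d=z['im'],z['d']; C=Cam(n); X=C.cloud(d)
    hsv=cv2.cvtColor(im,cv2.COLOR_BGR2HSV)
    m=cv2.inRange(hsv,(22,120,120),(36,255,255))
    k,l,st,_=cv2.connectedComponentsWithStats(m); i=1+np.argmax(st[1:,4]); m=(l==i)
    P=X[m]; print(n,'yellow z pct',np.percentile(P[:,2],[5,50,95]))
    if n=='top':
        v,u=np.nonzero(m); W=C.plane(np.c_[u,v],12); print('panel',rect(W))
    else:
        top=P[P[:,2]>8]; print('panel depth',rect(top))
    # table height
    # plate: white pixels near jig
    for zn,lo,hi in(('plate',6,11),):
        roi=np.zeros((480,640),bool)
        if n=='top': roi[200:320,370:480]=1
        else: roi[165:225,320:430]=1
        w=cv2.inRange(hsv,(0,0,150),(180,60,255))>0
        w&=roi; v,u=np.nonzero(w); W=C.plane(np.c_[u,v],8); print('plate',rect(W), cv2.boxPoints(cv2.minAreaRect(W[:,:2].astype(np.float32))).round(1).tolist(), 'z',np.median(X[w][:,2]))
        o=cv2.inRange(hsv,(5,80,80),(22,255,255))>0
        o&=roi; P=X[o]; hi=P[(P[:,2]>100)]; st=P[(P[:,2]<30)&(P[:,2]>18)]
        print('fence top',rect(hi) if len(hi)>4 else 0,len(hi),hi[:,2].max() if len(hi) else 0,'stop',rect(st) if len(st)>4 else 0,len(st))
    b=X[np.r_[250:260]][:,200 if n=='side' else 280]; print('table z',np.median(b[:,2]))
E
```

```text
top yellow z pct [ 7.01186056 10.93071259 14.38688407]
panel (array([511.34555054, 186.57029724]), (131.2312774658203, 51.38298416137695), 7.2239460945129395)
plate (array([ 539.33581543, -181.1782074 ]), (140.7001190185547, 170.25811767578125), 84.08145141601562) [[447.3999938964844, -242.39999389648438], [616.7999877929688, -259.8999938964844], [631.2999877929688, -120.0], [461.8999938964844, -102.4000015258789]] z 6.880964624000285
fence top (array([ 573.72125244, -106.2381897 ]), (60.273681640625, 285.85400390625), 19.647146224975586) 616 1087.466926668469 stop (array([ 542.26843262, -173.76914978]), (113.99400329589844, 147.21864318847656), 79.90184783935547) 323
table z -0.8323353081651703
side yellow z pct [ 0.1083143  11.27845016 13.19339044]
panel depth (array([475.24194336, 447.39855957]), (129.7872314453125, 579.4194946289062), 7.638293266296387)
plate (array([ 537.19293213, -180.15298462]), (148.6468963623047, 170.84298706054688), 83.85677337646484) [[444.29998779296875, -244.89999389648438], [614.2000122070312, -263.20001220703125], [630.0999755859375, -115.4000015258789], [460.20001220703125, -97.0999984741211]] z 7.503993294253405
fence top 0 2 590.943890805483 stop (array([ 539.77978516, -173.26635742]), (119.81845092773438, 146.3018798828125), 78.41728210449219) 276
table z 201.32814502267811
```

Run:
```python
import cv2
im=cv2.imread('pics/top0.png'); cv2.imwrite('pics/jigzoom.png',cv2.resize(im[200:325,365:490],None,fx=4.5,fy=4.5,interpolation=cv2.INTER_CUBIC))
```

```text
(no output)
```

View pics/jigzoom.png

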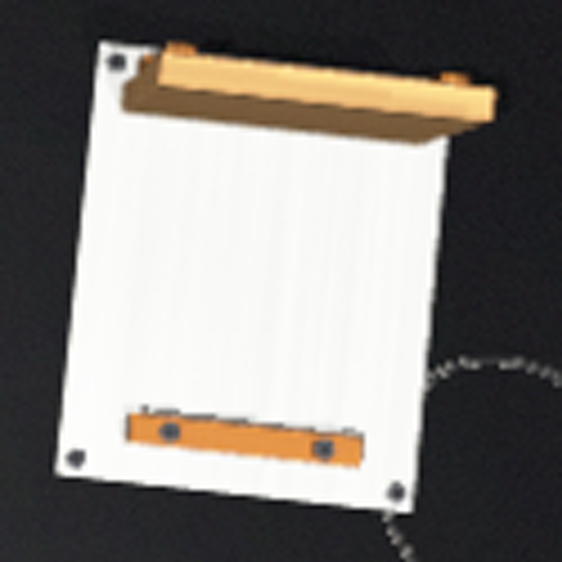

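The top view shows the yellow panel at about px (211,276), the jig plate at about (422,262) with its stop at the near side and its fence at the far side, and the timer, pen, flask and beaker all clear of the path.

The fitted panel centre is (511.3, 186.6), with its long axis at 7.2°. The jig centre is (539.3, -181.2), with its x axis at -5.9°. I'm moving above the panel now.

Emit:
jog_arm --commands '[[[0,0,-11.7],[325,730,-100],80],[[0,0,-11.7],[325,730,-100],80],[[0,0,-11.7],[325,730,-100],80],[[0,0,-11.7],[325,730,-100],80],[[0,0,-11.7],[325,730,-100],80],[[0,0,-11.7],[325,730,-100],80],[[0,0,-11.7],[325,730,-100],80],[[0,0,-11.7],[325,730,-100],80],[[0,0,-11.7],[325,730,-100],80],[[0,0,-11.7],[325,730,-100],80],[[0,0,-11.7],[325,730,-100],80],[[0,0,-11.7],[325,730,-100],80],[[0,0,-11.7],[325,730,-100],80],[[0,0,-11.7],[325,730,-100],80],[[0,0,-11.7],[325,730,-140],80],[[0,0,-11.7],[325,730,-140],80],[[0,0,-11.7],[325,730,-140],80]]'

```text
t: 2.22
ee_pos: [511.9, 185.7, 264.9]
tool_rot: [-3.14, -0.001, 0.126]
contact_force: [-0.4, -0.1, 0.9]
opening: 79.9
```

Emit:
jog_arm --commands '[[[0,0,0],[-0.5,1,-40],80],[[0,0,0],[-0.5,1,-62],80],[[0,0,0],[-0.5,1,-71],80],[[0,0,0],[-0.5,1,-71],80],[[0,0,0],[-0.5,1,-71],40],[[0,0,0],[-0.5,1,-71],40],[[0,0,0],[-0.5,1,-71],40],[[0,0,0],[-0.5,1,-71],40],[[0,0,0],[-0.5,1,-71],40],[[0,0,0],[-0.5,1,-71],40]]' --squeeze 20

```text
t: 3.48
ee_pos: [511.5, 186.7, 194.3]
tool_rot: [-3.14, -0.001, 0.126]
contact_force: [-0.3, -1.8, 5.2]
opening: 49.4
```

Emit:
jog_arm --commands '[[[0,0,0],[0,0,20],40],[[0,0,0],[0,0,60],40],[[0,0,0],[0,0,110],40],[[0,0,0],[0,0,110],40],[[0,0,0],[0,0,110],40]]'

```text
t: 4.1
ee_pos: [511.0, 186.6, 303.4]
tool_rot: [-3.14, 0.0, 0.126]
contact_force: [-0.8, -0.6, -0.4]
opening: 49.8
```

Run:
```python
from h import *
snap('side','side1'); im,d=snap('top','top1')
s=readout.state(); print(s['t'],s['ee_pos'],s['contact_force'],s['opening'])
```

```text
4.2 [510.90536077 186.52484244 302.57233134] [ 0.61374906 -0.19998075 -1.66961278] 49.87803800994804
```

View pics/side1.png

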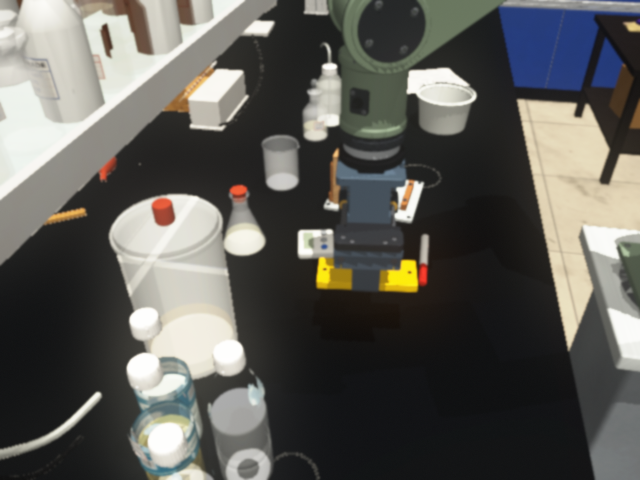

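View pics/top1.png

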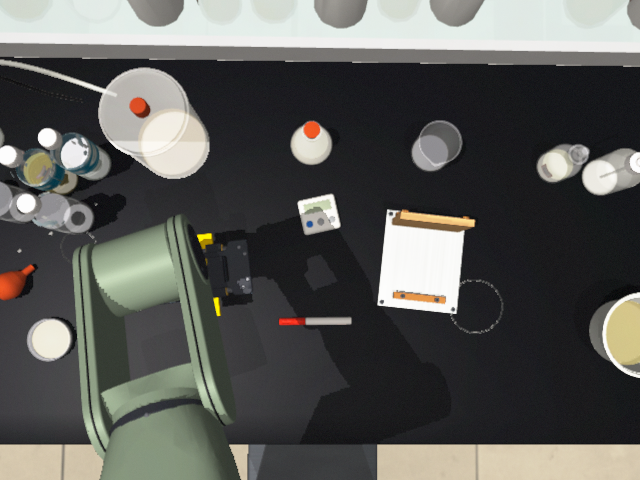

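```bash
cat >> h.py <<'E'
J0=np.array([539.3,-181.2,0]); JR=R.from_euler('z',-5.9,degrees=True)
def go(th,c,off=188.,ry=0):
    "jig-frame panel centre c, slope th deg -> turn(deg), shift from current"
    s=readout.state(); Rc=R.from_euler('xyz',s['tool_rot'])
    Rt=JR*R.from_euler('y',-th,degrees=True)*R.from_euler('x',180,degrees=True)
    tz=Rt.apply([0,0,1]); p=J0+JR.apply(c)-off*tz
    print('th',th,'c',c,'tcp',p.round(1),'turn',np.degrees((Rt*Rc.inv()).as_rotvec()).round(2),'shift',(p-s['ee_pos']).round(1))
def where(off=188.):
    s=readout.state(); Rc=R.from_euler('xyz',s['tool_rot']); p=s['ee_pos']+off*Rc.apply([0,0,1])
    e=JR.inv()*Rc
    print('t',s['t'],'jigpos',JR.inv().apply(p-J0).round(1),'slope/eul',(e*R.from_euler('x',-180,degrees=True)).as_euler('xyz',degrees=True).round(2),'F jig',JR.inv().apply(s['contact_force']).round(2),'F tool',Rc.inv().apply(s['contact_force']).round(2),'open',round(s['opening'],1),'q',s['q'].round(2))
E
python3 - <<'E'
from h import *
where(); go(36,[-15,0,135]); go(36,[-9,0,75])
E
```

```text
t 4.2 jigpos [-66.5 362.9 114.6] slope/eul [ 0.06  0.13 13.11] F jig [ 0.63 -0.14 -1.67] F tool [0.59 0.28 1.67] open 49.9 q [0.33 0.36 1.79 0.   1.   1.77]
th 36 c [-15, 0, 135] tcp [ 414.5 -168.3  287.1] turn [  0.36 -36.2  -12.69] shift [ -96.4 -354.8  -15.5]
th 36 c [-9, 0, 75] tcp [ 420.4 -168.9  227.1] turn [  0.36 -36.2  -12.69] shift [ -90.5 -355.4  -75.5]
```

Emit:
jog_arm --commands '[[[0,0,0],[-60,-10,20],40],[[0,0,0],[-96,-60,20],40],[[0.1,-9,-3.2],[-96,-120,20],40],[[0.2,-18,-6.4],[-96,-170,20],40],[[0.3,-27,-9.6],[-96,-220,20],40],[[0.36,-36.2,-12.7],[-96,-280,20],40],[[0.36,-36.2,-12.7],[-96,-330,10],40],[[0.36,-36.2,-12.7],[-96,-355,-15],40],[[0.36,-36.2,-12.7],[-96,-355,-15],40],[[0.36,-36.2,-12.7],[-96,-355,-15],40]]'

```text
t: 5.45
ee_pos: [414.2, -169.8, 285.3]
tool_rot: [-3.139, -0.623, -0.109]
contact_force: [0.1, -0.4, -1.3]
opening: 49.9
```

Run:
```python
from h import *
where(); go(36,[-9,0,75]);snap('side','side2');snap('top','top2')
```

```text
t 5.45 jigpos [-15.9  -1.6 132.7] slope/eul [  0.16 -35.71  -0.33] F jig [ 0.17 -0.36 -1.3 ] F tool [-0.62  0.36  1.16] open 49.9 q [-0.49  0.17  2.22  0.93  0.27  0.35]
th 36 c [-9, 0, 75] tcp [ 420.4 -168.9  227.1] turn [-0.16 -0.27  0.24] shift [  6.3   0.9 -58.2]
```

View pics/side2.png

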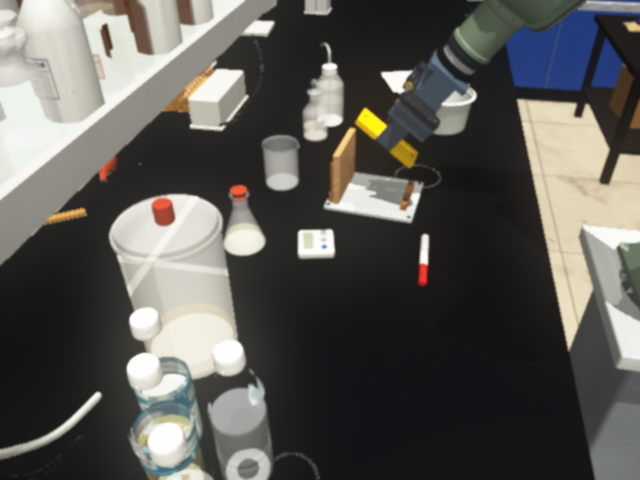

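View pics/top2.png

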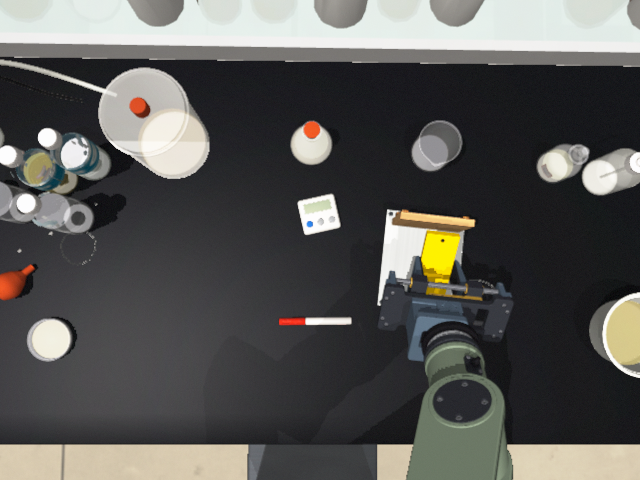

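```bash
cat >> h.py <<'E'
def yellow(f):
    z=np.load(f'pics/{f}.npz'); hsv=cv2.cvtColor(z['im'],cv2.COLOR_BGR2HSV); m=cv2.inRange(hsv,(22,120,100),(36,255,255))
    return m,z['d'],z['im']
E
python3 - <<'E'
from h import *
s=readout.state(); Rc=R.from_euler('xyz',s['tool_rot']); c=s['ee_pos']+188*Rc.apply([0,0,1])
P=[c+Rc.apply([a,b,g]) for a,b,g in((65,-25,-6),(65,25,-6),(65,-25,6),(65,25,6),(-65,-25,-6),(-65,-25,6),(-65,25,-6))]
for n in('top','side'):
    C=Cam(n); print(n,C.proj(P).round(1).tolist())
    m,d,im=yellow(n+'2'); im=im.copy()
    for p in C.proj(P): cv2.drawMarker(im,tuple(int(round(v*1)) for v in p),(255,0,255),cv2.MARKER_CROSS,5,1)
    r=(slice(200,320),slice(370,490)) if n=='top' else (slice(95,225),slice(320,450))
    cv2.imwrite(f'pics/ov_{n}.png',cv2.resize(im[r],None,fx=4.5,fy=4.5,interpolation=cv2.INTER_NEAREST))
E
```

```text
top [[427.7, 232.4], [460.9, 236.1], [426.9, 228.3], [459.8, 232.0], [412.1, 301.6], [411.5, 297.1], [443.0, 305.0]]
side [[356.5, 117.4], [363.3, 106.3], [352.6, 122.0], [359.4, 110.8], [411.7, 163.4], [407.5, 167.6], [416.3, 150.9]]
```

View pics/ov_top.png

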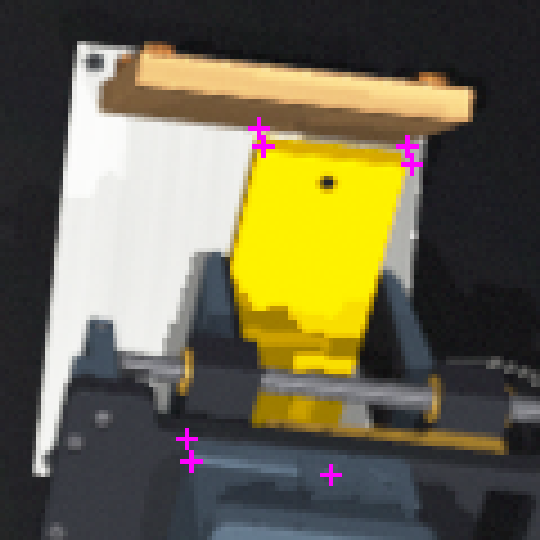

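View pics/ov_side.png

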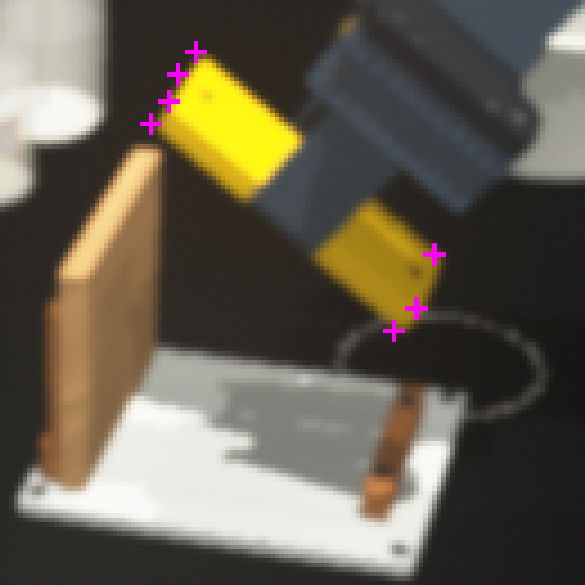

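Emit:
jog_arm --commands '[[[-0.2,-0.3,0.3],[7,1,-20],40],[[-0.2,-0.3,0.3],[9,1,-40],40],[[-0.2,-0.3,0.3],[9,1,-56],40],[[-0.2,-0.3,0.3],[9,1,-56],40],[[-0.2,-0.3,0.3],[9,1,-56],40]]'

```text
t: 6.18
ee_pos: [423.8, -166.8, 231.1]
tool_rot: [3.14, -0.631, -0.096]
contact_force: [-0.8, 0.2, -0.5]
opening: 49.9
```

Run:
```python
from h import *
where(); go(36,[0,0,60]);go(36,[0,0,54]);im,d=snap('side','side3')
cv2.imwrite('pics/z3.png',cv2.resize(im[95:225,320:450],None,fx=4.5,fy=4.5,interpolation=cv2.INTER_CUBIC))
```

```text
t 6.175 jigpos [-5.4  2.9 79.3] slope/eul [ -0.11 -36.18   0.41] F jig [-0.86  0.1  -0.52] F tool [-1.   -0.1  -0.09] open 49.9 q [-0.47  0.28  2.27  1.62  0.21 -0.36]
th 36 c [0, 0, 60] tcp [ 429.4 -169.8  212.1] turn [ 0.1   0.17 -0.35] shift [  5.6  -3.  -19. ]
th 36 c [0, 0, 54] tcp [ 429.4 -169.8  206.1] turn [ 0.1   0.17 -0.35] shift [  5.6  -3.  -25. ]
```

View pics/z3.png

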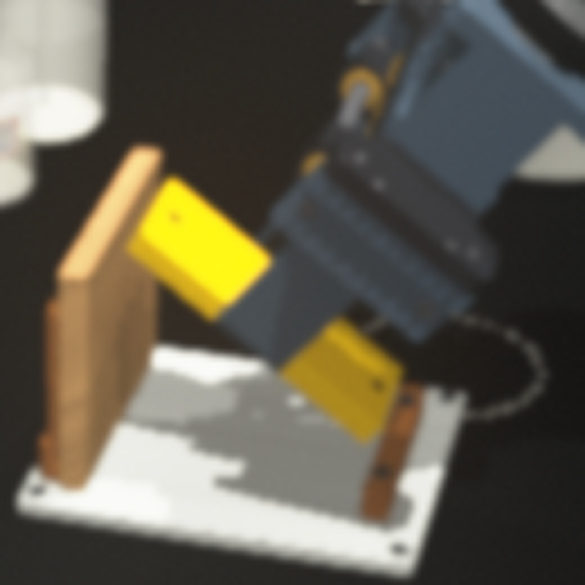

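Emit:
jog_arm --commands '[[[0,0.2,-0.3],[4,-2,-6],40],[[0,0.2,-0.3],[7,-3,-13],40],[[0,0.2,-0.3],[7,-3,-19],40],[[0,0.2,-0.3],[7,-3,-19],40],[[0,0.2,-0.3],[7,-3,-19],40]]'

```text
t: 6.85
ee_pos: [431.0, -170.0, 212.9]
tool_rot: [3.138, -0.63, -0.1]
contact_force: [-0.1, -0.2, -1.1]
opening: 49.8
```

Run:
```python
from h import *
where(); go(36,[0,0,54]);im,d=snap('side','side4')
cv2.imwrite('pics/z4.png',cv2.resize(im[95:225,320:450],None,fx=4.5,fy=4.5,interpolation=cv2.INTER_CUBIC))
```

```text
t 6.85 jigpos [ 1.8 -0.3 61. ] slope/eul [ -0.18 -36.08   0.16] F jig [-0.08 -0.26 -1.13] F tool [-0.74  0.26  0.87] open 49.8 q [-0.47  0.33  2.28  1.85  0.22 -0.58]
th 36 c [0, 0, 54] tcp [ 429.4 -169.8  206.1] turn [ 0.16  0.06 -0.05] shift [-1.6  0.2 -6.8]
```

View pics/z4.png

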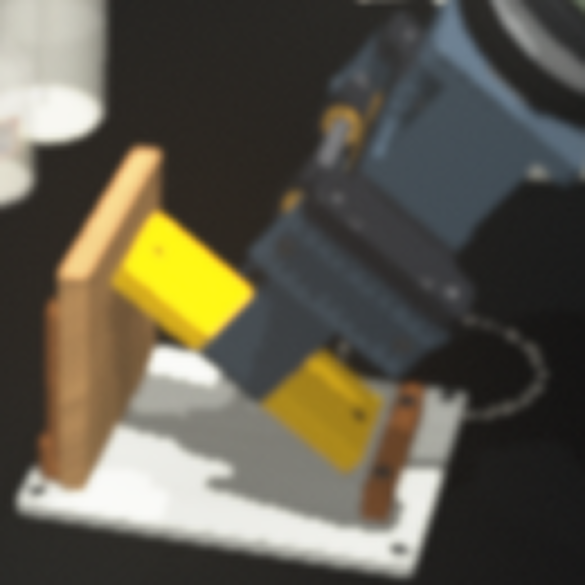

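Emit:
jog_arm --commands '[[[0,0,0],[0,0,-4],40],[[0,0,0],[0,0,-7],40],[[0,0,0],[0,0,-9],40],[[0,0,0],[0,0,-9],40]]'

```text
t: 7.4
ee_pos: [431.1, -170.1, 204.2]
tool_rot: [3.138, -0.63, -0.1]
contact_force: [-0.7, 0.5, 0.1]
opening: 49.7
```

Run:
```python
from h import *
where()
```

```text
t 7.4 jigpos [ 2.1 -0.4 52.3] slope/eul [ -0.19 -36.12   0.16] F jig [-0.77  0.47  0.07] F tool [-0.58 -0.47 -0.51] open 49.7 q [-0.47  0.34  2.29  1.97  0.23 -0.7 ]
```

Close to contact, so I'm going down a little further in 1 mm steps.

Emit:
jog_arm --commands '[[[0,0,0],[0,0,-1],40],[[0,0,0],[0,0,-2],40],[[0,0,0],[0,0,-2],40],[[0,0,0],[0,0,-2],40]]'

```text
t: 7.9
ee_pos: [431.3, -170.1, 203.0]
tool_rot: [3.138, -0.633, -0.1]
contact_force: [-3.8, 0.8, 8.0]
opening: 49.8
```

Run:
```python
from h import *
where();im,d=snap('side','side5')
cv2.imwrite('pics/z5.png',cv2.resize(im[95:225,320:450],None,fx=4.5,fy=4.5,interpolation=cv2.INTER_CUBIC))
```

```text
t 7.9 jigpos [ 2.6 -0.4 51.4] slope/eul [ -0.2  -36.26   0.18] F jig [-3.9   0.42  8.01] F tool [ 1.6  -0.4  -8.76] open 49.8 q [-0.47  0.35  2.29  1.99  0.23 -0.73]
```

View pics/z5.png

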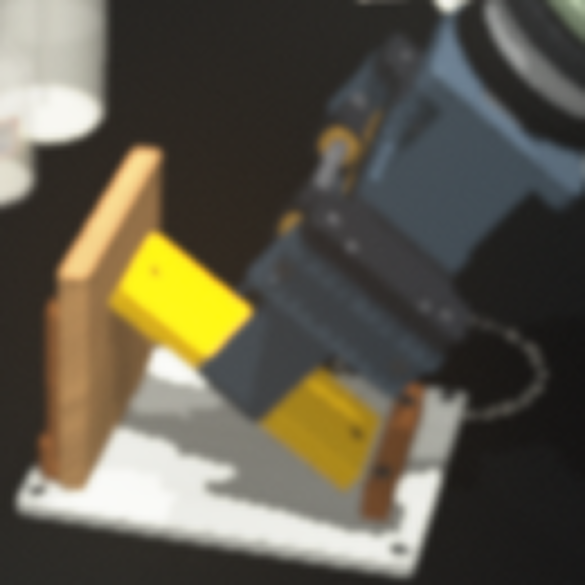

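Emit:
jog_arm --commands '[[[0,0,0],[0,0,0.5],40],[[0,0,0],[0,0,0.5],53],[[0,0,0],[0,0,0.5],58],[[0,0,0],[0,0,0.5],65],[[0,0,0],[0,0,0.5],70],[[0,0,0],[0,0,0.5],70],[[0,0,0],[0,0,0.5],70]]'

```text
t: 8.82
ee_pos: [431.3, -170.1, 203.5]
tool_rot: [3.138, -0.633, -0.1]
contact_force: [0.5, -0.8, 0.3]
opening: 69.9
```

Run:
```python
from h import *
where();im,d=snap('side','side6')
cv2.imwrite('pics/z6.png',cv2.resize(im[95:225,320:450],None,fx=4.5,fy=4.5,interpolation=cv2.INTER_CUBIC))
```

```text
t 8.825 jigpos [ 2.6 -0.4 51.9] slope/eul [ -0.2  -36.25   0.17] F jig [ 0.62 -0.7   0.33] F tool [0.69 0.7  0.1 ] open 69.9 q [-0.47  0.35  2.29  1.99  0.23 -0.72]
```

View pics/z6.png

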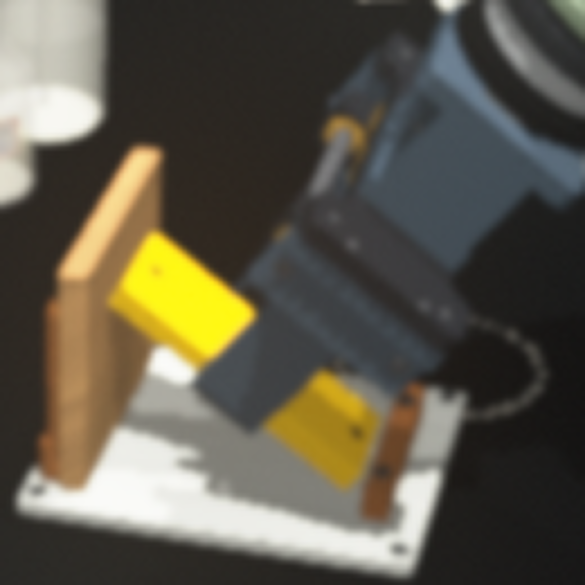

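Emit:
jog_arm --commands '[[[0,0,0],[-6,0.6,8],70],[[0,0,0],[-15,1.5,20],70],[[0,0,0],[-29,3,40],70],[[0,0,0],[-41,4.2,56],70],[[0,0,0],[-41,4.2,56],50],[[0,0,0],[-41,4.2,56],0],[[0,0,0],[-41,4.2,56],0],[[0,0,0],[-41,4.2,56],0],[[0,0,0],[-41,4.2,56],0],[[0,0,0],[-41,4.2,56],0]]'

```text
t: 10.12
ee_pos: [390.3, -165.9, 259.4]
tool_rot: [3.138, -0.632, -0.1]
contact_force: [0.8, -0.7, 0.7]
opening: 12.8
```

Run:
```python
from h import *
where(191);im,d=snap('side','side7');imt,dt=snap('top','top7')
a=cv2.resize(im[95:225,320:450],None,fx=3,fy=3,interpolation=cv2.INTER_CUBIC); b=cv2.resize(imt[195:325,370:500],None,fx=3,fy=3,interpolation=cv2.INTER_CUBIC)
cv2.imwrite('pics/z7.png',np.hstack([a,b]))
# plane fit of panel face from depth
for n in('side','top'):
    m,d,_=yellow(n+'7'); X=Cam(n).cloud(d); k=cv2.connectedComponentsWithStats(cv2.erode(m,np.ones((3,3),np.uint8))); 
    roi=np.zeros_like(m); roi[95:325,320:500]=1
    P=X[(cv2.erode(m,np.ones((3,3),np.uint8))>0)&(roi>0)]; P=JR.inv().apply(P-J0)
    c=np.median(P,0); P=P[np.abs(P-c).max(1)<80]
    for _ in range(4):
        c=P.mean(0); nv=np.linalg.svd(P-c,full_matrices=False)[2][2]; nv*=np.sign(nv[2]); r=np.abs((P-c)@nv); P=P[r<max(2,1.5*r.mean())]
    print(n,len(P),'centroid',c.round(1),'normal',nv.round(3),'slope',np.degrees(np.arccos(nv[2])).round(1),'x',P[:,0].min().round(1),P[:,0].max().round(1),'y',P[:,1].min().round(1),P[:,1].max().round(1))
```

```text
t 10.125 jigpos [-36.8  -0.4 105.3] slope/eul [ -0.19 -36.24   0.17] F jig [ 0.86 -0.65  0.71] F tool [ 1.11  0.65 -0.06] open 12.8 q [-0.51  0.18  2.3   1.31  0.24 -0.07]
side 801 centroid [ 0.1  2.3 56.4] normal [-0.578  0.013  0.816] slope 35.4 x -52.7 50.3 y -26.1 28.7
top 1179 centroid [ 7.6  3.8 61.1] normal [-0.574  0.003  0.819] slope 35.0 x -51.9 53.2 y -22.3 26.1
```

View pics/z7.png

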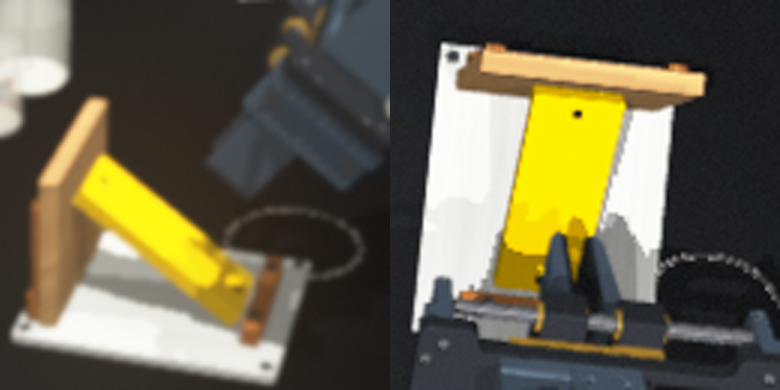

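The panel now leans on its own, square to the fence with a slope of about 35°. It is about 2–4 mm off centre in y, and its foot is within a few mm of the stop. Next I'll close the fingers and bring them up to the face along the tool axis.

Emit:
jog_arm --commands '[[[0,0,0],[6,-1,-8],0],[[0,0,0],[15,-1,-20],0],[[0,0,0],[26,-2,-34],0],[[0,0,0],[32.5,-2,-43],0],[[0,0,0],[32.5,-2,-43],0],[[0,0,0],[32.5,-2,-43],0],[[0,0,0],[32.5,-2,-43],0]]'

```text
t: 11.1
ee_pos: [422.6, -167.9, 216.9]
tool_rot: [3.138, -0.633, -0.1]
contact_force: [-0.8, -0.0, -0.0]
opening: 0.8
```

Run:
```python
from h import *
where(191);im,d=snap('side','side8');where(191)
cv2.imwrite('pics/z8.png',cv2.resize(im[95:225,320:450],None,fx=4,fy=4,interpolation=cv2.INTER_CUBIC))
s=readout.state();print(R.from_euler('xyz',s['tool_rot']).apply([0,0,1]))
```

```text
t 11.1 jigpos [-4.4  0.8 63. ] slope/eul [ -0.23 -36.29   0.18] F jig [-0.76 -0.12 -0.03] F tool [-0.63  0.12 -0.42] open 0.8 q [-0.47  0.31  2.29  1.84  0.22 -0.58]
t 11.15 jigpos [-4.3  0.8 63. ] slope/eul [ -0.23 -36.3    0.18] F jig [-0.78  0.63 -0.6 ] F tool [-0.98 -0.64  0.02] open 0.8 q [-0.47  0.31  2.29  1.85  0.22 -0.58]
[ 0.58862441 -0.06294765 -0.80595217]
```

View pics/z8.png

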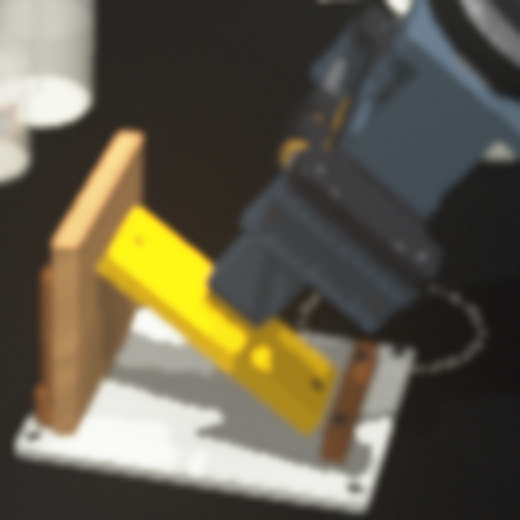

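Emit:
jog_arm --commands '[[[0,0,0],[1.2,-0.1,-1.6],0],[[0,0,0],[2.4,-0.3,-3.2],0],[[0,0,0],[3,-0.3,-4],0],[[0,0,0],[3,-0.3,-4],0]]'

```text
t: 11.65
ee_pos: [425.7, -168.2, 212.8]
tool_rot: [3.138, -0.633, -0.1]
contact_force: [-0.5, 0.1, 0.5]
opening: 0.1
```

Run:
```python
from h import *
where(191)
```

```text
t 11.65 jigpos [-1.3  0.8 58.8] slope/eul [ -0.22 -36.28   0.17] F jig [-0.51  0.03  0.47] F tool [-0.13 -0.02 -0.68] open 0.1 q [-0.47  0.32  2.29  1.89  0.22 -0.63]
```

Emit:
jog_arm --commands '[[[0,0,0],[0.6,-0.1,-0.8],0],[[0,0,0],[0.9,-0.1,-1.2],0],[[0,0,0],[0.9,-0.1,-1.2],0]]'

```text
t: 12.02
ee_pos: [426.6, -168.4, 211.6]
tool_rot: [3.138, -0.633, -0.1]
contact_force: [0.5, 0.8, 0.0]
opening: 0.8
```

Run:
```python
from h import *
where(191)
```

```text
t 12.025 jigpos [-0.4  0.8 57.6] slope/eul [ -0.22 -36.28   0.17] F jig [0.37 0.84 0.01] F tool [ 0.31 -0.84  0.21] open 0.8 q [-0.47  0.32  2.29  1.91  0.22 -0.64]
```

Emit:
jog_arm --commands '[[[0,0,0],[0.6,-0.1,-0.8],0],[[0,0,0],[0.6,-0.1,-0.8],0]]'

```text
t: 12.28
ee_pos: [426.9, -168.4, 211.0]
tool_rot: [3.138, -0.633, -0.1]
contact_force: [-2.7, 0.2, 5.0]
opening: 0.0
```

Emit:
jog_arm --commands '[[[0,0,0],[0.6,-0.1,-0.8],0],[[0,0,0],[0.6,-0.1,-0.8],0]]'

```text
t: 12.52
ee_pos: [426.9, -168.3, 210.7]
tool_rot: [3.137, -0.634, -0.1]
contact_force: [-7.3, 1.3, 9.7]
opening: 0.3
```

Run:
```python
from h import *
for i in range(8):
    where(191);vision.camera('top')
im,d=snap('side','side9');imt,dt=snap('top','top9');where(191)
a=cv2.resize(im[95:225,320:450],None,fx=3,fy=3,interpolation=cv2.INTER_CUBIC); b=cv2.resize(imt[195:325,370:500],None,fx=3,fy=3,interpolation=cv2.INTER_CUBIC)
cv2.imwrite('pics/z9.png',np.hstack([a,b]))
for n in('side','top'):
    m,d,_=yellow(n+'9'); X=Cam(n).cloud(d); 
    roi=np.zeros_like(m); roi[95:325,320:500]=1
    P=X[(cv2.erode(m,np.ones((3,3),np.uint8))>0)&(roi>0)]; P=JR.inv().apply(P-J0)
    c=np.median(P,0); P=P[np.abs(P-c).max(1)<80]
    for _ in range(4):
        c=P.mean(0); nv=np.linalg.svd(P-c,full_matrices=False)[2][2]; nv*=np.sign(nv[2]); r=np.abs((P-c)@nv); P=P[r<max(2,1.5*r.mean())]
    print(n,len(P),'centroid',c.round(1),'normal',nv.round(3),'slope',np.degrees(np.arccos(nv[2])).round(1),'x',P[:,0].min().round(1),P[:,0].max().round(1),'y',P[:,1].min().round(1),P[:,1].max().round(1))
```

```text
t 12.525 jigpos [ 0.1  0.8 56.9] slope/eul [ -0.25 -36.34   0.17] F jig [-7.38  0.52  9.65] F tool [ -0.23  -0.49 -12.15] open 0.3 q [-0.47  0.33  2.29  1.92  0.22 -0.66]
t 12.575 jigpos [ 0.1  0.8 56.9] slope/eul [ -0.25 -36.34   0.18] F jig [-6.85  1.58 11.27] F tool [  1.16  -1.54 -13.14] open 0.4 q [-0.47  0.33  2.29  1.92  0.22 -0.66]
t 12.625 jigpos [ 0.1  0.8 56.9] slope/eul [ -0.25 -36.34   0.18] F jig [-7.14 -0.19 10.08] F tool [  0.23   0.22 -12.35] open 0.2 q [-0.47  0.33  2.29  1.92  0.22 -0.66]
t 12.675 jigpos [ 0.   0.8 56.9] slope/eul [ -0.25 -36.34   0.18] F jig [-7.31  0.06  9.9 ] F tool [ -0.03  -0.03 -12.31] open 0.2 q [-0.47  0.33  2.29  1.92  0.22 -0.66]
t 12.725 jigpos [ 0.1  0.8 56.9] slope/eul [ -0.25 -36.34   0.18] F jig [-7.43 -0.14  9.74] F tool [ -0.22   0.17 -12.25] open 0.3 q [-0.47  0.33  2.29  1.92  0.22 -0.66]
t 12.775 jigpos [ 0.   0.8 56.9] slope/eul [ -0.26 -36.34   0.18] F jig [-7.47 -0.82 10.61] F tool [  0.27   0.86 -12.97] open 0.3 q [-0.47  0.33  2.29  1.92  0.22 -0.66]
t 12.825 jigpos [ 0.   0.8 56.9] slope/eul [ -0.25 -36.34   0.18] F jig [-7.62  0.26  9.65] F tool [ -0.42  -0.23 -12.3 ] open 0.4 q [-0.47  0.33  2.29  1.92  0.22 -0.66]
t 12.875 jigpos [ 0.   0.8 56.9] slope/eul [ -0.25 -36.34   0.17] F jig [-7.    0.39  9.92] F tool [  0.24  -0.35 -12.14] open 0.6 q [-0.47  0.33  2.29  1.92  0.22 -0.66]
t 13.025 jigpos [ 0.   0.8 56.9] slope/eul [ -0.25 -36.34   0.18] F jig [-8.18  0.51  9.82] F tool [ -0.77  -0.48 -12.76] open 0.3 q [-0.47  0.33  2.29  1.92  0.22 -0.66]
side 629 centroid [ 0.8  5.  56.5] normal [-0.577  0.026  0.816] slope 35.3 x -52.6 50.3 y -24.8 28.8
top 715 centroid [23.5  4.8 71.9] normal [-0.57  -0.002  0.821] slope 34.8 x -37.6 53.8 y -22.1 25.8
```

View pics/z9.png

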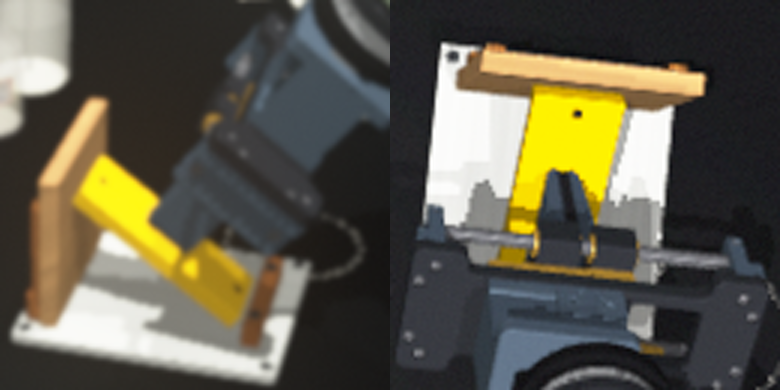

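Run:
```python
from h import *
print(robot.job_done()); where(191)
```

```text
the job is handed in; nothing more can be done
None
the job is handed in; nothing more can be done
```

I handed the job in at about t = 13 s. The panel is leaning in the jig and the arm is still pressing on its sloping face.

I gripped the panel across its width, tilted it to about 36° and lowered it until it touched the base plate. I then let go, backed off, and checked in both cameras that it leaned by itself. After that I closed the fingers and pressed on the middle of the face.

What the last checks showed:
- **Push:** it held steady at about 12.3 N for 0.5 s, split into about 7.3 N forward and 10 N down. The force on the fence and on the plate could not be measured separately. From statics I estimate at least 4 N on the fence and about 8 N on the plate.
- **Panel pose:** the slope was 34.8–35.3° from the two cameras. It was square to the fence within about 2° and within a few mm of centre (about 2 mm from the edge positions).
- **Other objects:** the timer, pen, beaker and flask looked unmoved in the pictures I viewed, the last full view being before I set the panel down. I did not measure their positions.

**Where checks disagreed:**
- **Foot gap:** friction held the foot about 2–3 mm short of the stop, so the slope is about 2° steeper than the nominal 33°. That is still inside the allowed range.
- **Carry position:** before I lowered it, the panel appeared about 2–4 mm behind where the arm pose predicted, so I found the plate by touch instead.

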